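# Press the pendant tops home

## Task

First lock the bench press by pushing the headed pin at its clevis fully home, until the head rests against the fork. Then, for every pan waiting on the ring-marked mat, slide it by its handle along the bench (never lift or tip it) to under the plunger, press the plunger head right down to its stop so that the pendant's top is driven home, and slide the pan on to a free square of the square-marked mat, its bowl inside the square. Never work the plunger before the pin is home, do not press the pendants with the gripper itself, and leave the jar, hammer and eyeglass alone.

Things in the scene. Friction and masses are not known exactly. Their poses are not given: they have to be found in the camera images.
- press: Small fixed bench press, open to the robot and both sides. Origin on the bench under the plunger axis, centre of a flush 72 mm steel disc (pans slide over it). x points from plunger to column, y to the left. Green column x 50 to 90 mm, y +-27 mm; foot plate to x 140, y +-45 mm, 12 mm high; steel arm 29 mm wide from the column to x -22 mm, heights 78 to 105 mm.
- pin_seat (a point): Mouth of the clevis hole that joins arm and column: on the outer face (press y = 27 mm) of the green cheek on the +y side, on the hole axis, 95 mm above the bench, 70 mm behind the plunger axis. Axes as the press: the pin goes in along -y. Cheeks reach from 75 to 115 mm height.
- pin: Loose headed steel pin along the press y axis: shaft 10 mm diameter, 62 mm long; head 20 mm diameter, 6 mm thick. Origin on its axis at the underside of the head; +y through the head, shaft along -y. Starts part-way in the clevis hole from the +y side with 14 to 22 mm of shaft showing; a few newtons along -y on the head slide it home (friction only).
- plunger (a joint): Vertical spring plunger of the press: 0 up, grows as pressed, stop at 0.018 m. Spring force about 2 N at the top, 7 N at the stop; about 4 N more while it pushes a pendant top. It springs back up when released.
- plunger_top (a point): Centre of the top face of the black plunger head (34 mm across, top face 26 mm), 145 mm above the bench when up, 127 mm at its stop; moves with it. The round steel foot of the plunger (12 mm across) hangs 50.5 mm above the bench when up, 32.5 mm at the stop.
- done_mat: Flat black mat flush with the bench, 160 x 350 mm, marked with three white SQUARES in a row along its y axis (the finished mat). Origin at its centre, x away from the robot. On either side of the press.
- wait_mat: Same mat marked with three white RINGS, 115 mm apart along its y axis (the waiting mat), on the other side of the press. Origin at its centre.
- square1 (a point): Centre of white square 1 of the finished mat: 84 mm sides parallel to the mat's x and y, at mat y = -115 mm.
- square2 (a point): Centre of white square 2 of the finished mat: 84 mm sides parallel to the mat's x and y, at mat y = 0 mm.
- square3 (a point): Centre of white square 3 of the finished mat: 84 mm sides parallel to the mat's x and y, at mat y = 115 mm.
- pan1: Loose dark steel pitch pan, 0.25 to 0.5 kg: round bowl 60 mm diameter, 30.5 mm high, filled level, a pendant in the middle. Origin: centre of the bowl underside. Flat straight handle along its -x (towards the robot), 14 mm wide, to 132 mm from the bowl centre, heights 20 to 32 mm; grip it from above about 115 mm from the centre to keep clear of the press. May be absent.
- top1: Silver top of the pendant in pan1: round, 20 mm across. Origin at the centre of its upper face. It stands 37.5 mm above the pan's underside at first, about 32 mm when pressed home, and stays where it is pressed (about 4 N friction, 6 mm travel).
- pan2: Loose dark steel pitch pan, 0.25 to 0.5 kg: round bowl 60 mm diameter, 30.5 mm high, filled level, a pendant in the middle. Origin: centre of the bowl underside. Flat straight handle along its -x (towards the robot), 14 mm wide, to 132 mm from the bowl centre, heights 20 to 32 mm; grip it from above about 115 mm from the centre to keep clear of the press. May be absent.
- top2: Silver top of the pendant in pan2: square, 18 mm across. Origin at the centre of its upper face. It stands 37.5 mm above the pan's underside at first, about 32 mm when pressed home, and stays where it is pressed (about 4 N friction, 6 mm travel).
- pan3: Loose dark steel pitch pan, 0.25 to 0.5 kg: round bowl 60 mm diameter, 30.5 mm high, filled level, a pendant in the middle. Origin: centre of the bowl underside. Flat straight handle along its -x (towards the robot), 14 mm wide, to 132 mm from the bowl centre, heights 20 to 32 mm; grip it from above about 115 mm from the centre to keep clear of the press. May be absent.
- top3: Silver top of the pendant in pan3: hexagonal, 22 mm across. Origin at the centre of its upper face. It stands 37.5 mm above the pan's underside at first, about 32 mm when pressed home, and stays where it is pressed (about 4 N friction, 6 mm travel).
- jar: Bystander: small jar, 44 mm diameter, 65 mm tall. Origin at its underside.
- hammer: Bystander: hammer lying on the bench, 200 mm long. Origin at its underside.
- loupe: Bystander: black eyeglass, 36 mm diameter, 32 mm tall. Origin at its underside.
There are look-alikes about, which are no part of the job. What is shaped like the pan3 but orange is not meant.

How it is judged:
By the outcome, as a careful person would: the job done as asked, in the order asked, and still so for the second after the job is handed in, with the robot touching nothing.
Of pan1, pan2, pan3 only 2 to 3 are there at a start; the rules pass over those that are not, and their reading is None.
At some moment in a run one of pan1, pan2, pan3 may be knocked a few centimetres aside while the robot is not near it.
Once in a run the grip may slacken for a moment while it holds something.
It also fails if it takes over 210 s, if anything falls off the work surface, if the arm or the gripper's body presses on something with over 40 N, if the wrist force passes 120 N, or if a joint passes its speed limit or range.

## Robot

A 6-joint arm with a two-finger parallel gripper is mounted at the origin on the work surface. World frame = base frame: x ahead of the robot, y to its left, z up, the work surface at z = 0. Lengths are in m, angles in rad, forces in N, time in s.
With the tool pointing down it reaches from about 0.35 to 0.85 m from the base axis. Payload 8.1 kg.
Tool frame: the origin (TCP) lies on the centre line of the jaws, within the pads' length; the fingertips stand 17 mm ahead of it and the grasp point (between the pads) lies 2 mm behind it; z points along the fingers, y is the line along which they close (so a half turn about z gives the same grasp; the last joint's range is limited). The gripper opens to 93 mm and grips with 3 to 60 N. Pads are 15 mm wide; open, the fingers measure 128 mm over their backs; the gripper's body (75 mm by 188 mm) begins 65 mm behind the grasp point.
Start: joints at [-1.37, 0.13, 1.488, -0, 1.523, -0.085], TCP at [0.169, -0.576, 0.236] pointing down, gripper open.
Joint ranges: [-2.96, 2.96], [-0.89, 2.26], [0.02, 2.5], [-1.34, 4.48], [0, 2.73], [-2.66, 2.66]. Speed limits (rad/s): [2.39, 2.39, 2.79, 3.14, 3.14, 3.14].

## Interface

Orientations are given as a rotation vector (axis times angle).
In Python, from plant import telemetry, viewer, order gives the robot as it stands.
- The arm moves only by the tool send_rows, never from a script. Its argument "plan" is a list that holds one entry, the list of rows, each a list of 5 numbers: the closure, from -1 (fully open) to 1 (shut), then the shift along the world's x, y, z normalised to -1 to 1, where 1 is 0.2 m, then the turn about the world's z normalised to -1 to 1, where 1 is 60 degrees. A call has 1 to 20 rows; each row is the pose to reach, as a shift and turn from the pose commanded when the call began; what a row does not reach only later rows make up. A row lasts 1/12 s, in which the tool goes at most 41.7 mm and 7.16 degrees, less where a joint would pass 70% of its speed; a pose out of reach is approached as far as the arm can. A call with a number of a shift or a turn outside -1 to 1 is refused whole. A call with a gripper value outside its range is refused whole. The fingers move at their own pace and stop on an object; "force" is the grip in N (left out, the last holds). Time passes only in rows, so rows that repeat a pose let the fingers close. It gives the time, the measured TCP pose, the force, the opening and the grip force at its end, in the units of the state.
- telemetry.read_state(): the state, without advancing time (a new reading comes with each control period).
- viewer.read_camera(name): name is "scene" or "top" or "wrist"; returns (picture, depth): 420x560x3 uint8, blue, green, red; 420x560 float32, m along the optical axis (not along the pixel's ray), 0 where there is no reading.
- viewer.calibration(name): a dict with "camera_matrix" (3x3 intrinsics, pixels), "dist_coeffs" ([k1, k2, p1, p2, k3] as OpenCV has them; the pictures are not rectified), "extrinsics" (4x4, takes a point from camera to world coordinates); the wrist camera has in their place "hand_eye" (4x4, takes a point from camera to tool coordinates, whose origin is the TCP and whose axes are the flange's). Camera axes: x right, y up, looking along -z (the intrinsics and any distortion apply to the point x, -y, -z); pixel columns grow to the right and rows downward; lengths in m; the calibration is good to about 2 mm. A picture is of the moment at which its call begins: read the wrist's pose just before it. calibration takes no time and is no camera call.
- order.close_job(): hands the job in; it is judged then, once.
The state is a dict: "t": time; "q": joint angles; "dq": joint speeds; "joint_torque": joint torques, N m; "tool_pos": TCP position; "orientation": TCP orientation; "force": force on the tool from outside, world axes, zero at the start; "wrist_torque": the same for the moment, N m; "opening": finger opening in m; "gripper_force": force on a finger pad.
Only numpy, scipy, OpenCV 4.12 (cv2) and the standard library are available. Lean on these libraries where they do the work, as an engineer would, in place of code of your own. Each camera call takes 0.05 s, during which the arm holds its last target. There are 200 camera calls.

## Working session

There is one attempt and no reset: what is moved stays moved. The work goes in short steps, Python scripts to look and compute and a tool call to move; the robot and the scene stay as the last step left them, time stands still between calls to the robot, and variables do not carry over. Pictures are saved under pics/ and viewed, at most 14 in all, crops included, and the job is handed in when it is done.

Besides the shell and the picture viewer there is one more tool, called after "Request:" as name(argument=value, ...), one argument or row to a line, values as JSON. send_rows: Moves the arm, as the interface text tells. Scaled input: -1 to 1 covers 0.2 m each way for a shift and 60 degrees each way for a turn. Its arguments: {"type":"object","properties":{"plan":{"type":"array"},"force":{"type":"number"}},"required":["plan"]}

```bash
mkdir -p pics; ls; cat > h.py <<'E'
import numpy as np, cv2
from plant import telemetry, viewer, order
from scipy.spatial.transform import Rotation as R
def T(name,st=None):
    c=viewer.calibration(name)
    if name=="wrist":
        M=np.eye(4);M[:3,:3]=R.from_rotvec(st["orientation"]).as_matrix();M[:3,3]=st["tool_pos"]
        return c,M@np.array(c["hand_eye"])
    return c,np.array(c["extrinsics"])
def ray(name,uv,st=None):
    c,M=T(name,st)
    p=cv2.undistortPoints(np.array([[uv]],float),np.array(c["camera_matrix"]),np.array(c["dist_coeffs"]))[0,0]
    d=M[:3,:3]@np.array([p[0],-p[1],-1.]);return M[:3,3],d
def onz(name,uv,z,st=None):
    o,d=ray(name,uv,st);return o+d*(z-o[2])/d[2]
def atd(name,uv,depth,st=None):
    o,d=ray(name,uv,st);return o+d*depth
def tri(a,b):
    (o1,d1),(o2,d2)=a,b
    A=np.stack([d1,-d2],1);s=np.linalg.lstsq(A,o2-o1,rcond=None)[0]
    p,q=o1+d1*s[0],o2+d2*s[1];return (p+q)/2,np.linalg.norm(p-q)
def proj(name,P,st=None):
    c,M=T(name,st);p=(np.linalg.inv(M)@np.append(P,1))[:3]
    return cv2.projectPoints(np.array([[p[0],-p[1],-p[2]]]),np.zeros(3),np.zeros(3),np.array(c["camera_matrix"]),np.array(c["dist_coeffs"]))[0][0,0]
def shot(name,f):
    st=telemetry.read_state();im,d=viewer.read_camera(name)
    cv2.imwrite(f"pics/{f}.png",im);np.savez(f"pics/{f}.npz",d=d,im=im,pos=st["tool_pos"],ori=st["orientation"]);return st,im,d
E
python3 - <<'E'
from h import *
for n in("scene","top"):
    shot(n,n+"0"); c=viewer.calibration(n);print(np.round(c["extrinsics"],3),np.round(c["camera_matrix"],1).tolist(),c["dist_coeffs"])
st=telemetry.read_state();print(st)
print(viewer.calibration("wrist"))
E
```

```text
pics
[[-0.451 -0.674  0.585  1.174]
 [ 0.892 -0.346  0.29   0.324]
 [ 0.007  0.653  0.758  0.958]
 [ 0.     0.     0.     1.   ]] [[405.2, 0.0, 279.7], [0.0, 405.2, 206.0], [0.0, 0.0, 1.0]] [0.03682271 0.         0.         0.         0.        ]
[[-2.300e-02  9.820e-01 -1.850e-01  2.930e-01]
 [-1.000e+00 -2.300e-02 -1.000e-03  2.000e-02]
 [-5.000e-03  1.850e-01  9.830e-01  1.528e+00]
 [ 0.000e+00  0.000e+00  0.000e+00  1.000e+00]] [[523.5, 0.0, 270.3], [0.0, 523.5, 214.8], [0.0, 0.0, 1.0]] [-0.10398391  0.          0.          0.          0.        ]
{'t': 0.1, 'q': array([-1.37041533e+00,  1.31049298e-01,  1.48916149e+00,  2.17270341e-05,
        1.52299049e+00, -8.53955945e-02]), 'dq': array([-0.00186454, -0.0007854 , -0.00477533, -0.00010359, -0.00100426,
       -0.00070934]), 'joint_torque': array([ 1.76921283e-03, -5.61334383e+01, -4.93097770e+01,  7.70261488e-02,
        2.90304946e-02, -6.56912357e-05]), 'tool_pos': array([ 0.16907816, -0.57518922,  0.23471891]), 'orientation': array([-3.10798553e+00, -4.47140339e-01,  1.11104650e-04]), 'force': array([-0.09726781, -0.28204735, -0.78819201]), 'wrist_torque': array([-7.26856721e-02, -2.93225735e-02,  8.80956782e-05]), 'gripper_force': 0.0, 'opening': 0.09300780450838819}
{'camera_matrix': array([[365.9207    ,   0.        , 279.01652452],
       [  0.        , 365.9207    , 204.67347781],
       [  0.        ,   0.        ,   1.        ]]), 'dist_coeffs': array([0.00453361, 0.        , 0.        , 0.        , 0.        ]), 'hand_eye': array([[-5.34550481e-04,  9.64819217e-01,  2.62913661e-01,
         7.31625231e-02],
       [ 9.99999711e-01,  6.57749310e-04, -3.80576828e-04,
         6.13833706e-04],
       [-5.40119116e-04,  2.62913381e-01, -9.64819290e-01,
        -1.49399599e-01],
       [ 0.00000000e+00,  0.00000000e+00,  0.00000000e+00,
         1.00000000e+00]])}
```

View pics/scene0.png

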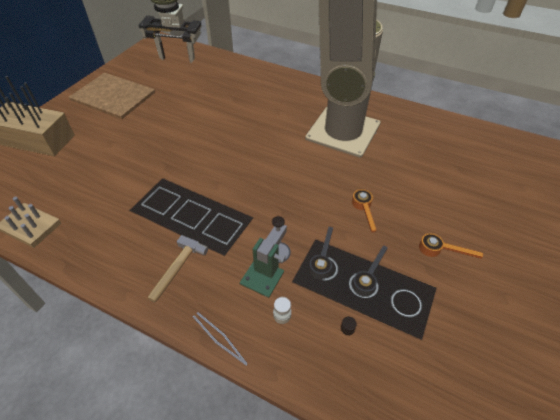

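View pics/top0.png

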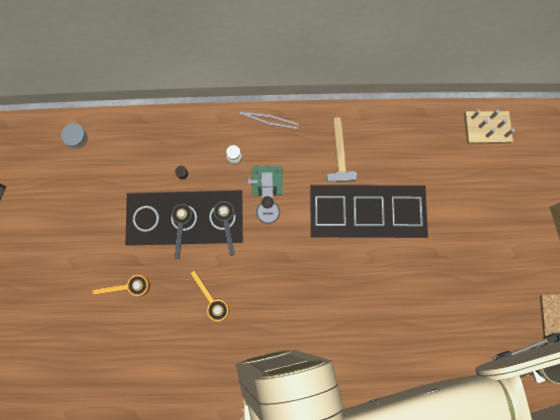

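The scene shows the ring mat on the robot's left, the square mat on its right and the press between them. What could be mistaken for a pan, by top-picture pixel:
- Dark pans on rings at (182,214) and (223,211). These are the ones I want.
- Orange look-alikes at (137,286) and (217,310), which are not meant.
- The grey steel disc at (268,212) is the press, and the grey cup at (73,135) is scenery.

The third ring, at (146,218), is empty. The pin head shows at about (251,181). I'll check this in a close crop.

```bash
python3 - <<'E'
from h import *
im=cv2.imread("pics/top0.png")
cv2.imwrite("pics/c1.png",cv2.resize(im[140:270,115:295],None,fx=4.4,fy=4.4,interpolation=cv2.INTER_CUBIC))
im=cv2.imread("pics/scene0.png")
cv2.imwrite("pics/c2.png",cv2.resize(im[200:330,230:410],None,fx=4.4,fy=4.4,interpolation=cv2.INTER_CUBIC))
E
```

```text
(no output)
```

View pics/c1.png

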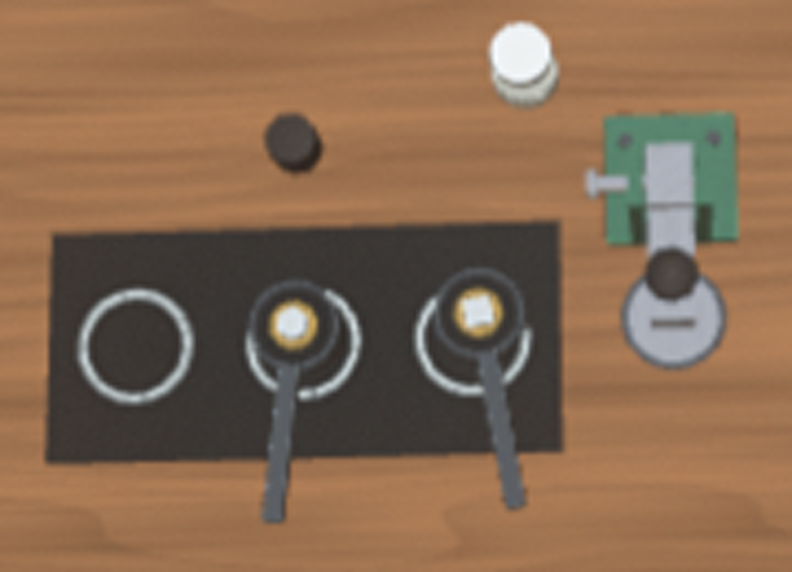

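View pics/c2.png

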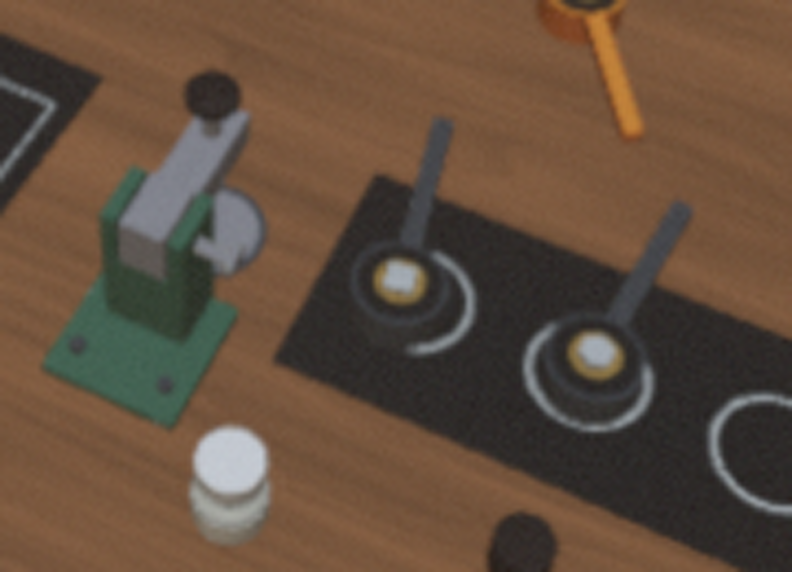

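The close crop confirms it: the pan at (223,211) has a square top (pan2), the one at (182,214) a hexagonal top (pan3), and pan1 is absent. Both pans are dark, with their handles toward the robot. The pin head is at (249,181) in the top view.

```bash
python3 - <<'E'
from h import *
k=4.4
A=lambda x,y:((x+.5)/k-.5+115,(y+.5)/k-.5+140)
B=lambda x,y:((x+.5)/k-.5+230,(y+.5)/k-.5+200)
pts={"plungertop":((672,271),(212,90)),"pan2top":((478,311),(402,277)),"pan3top":((292,324),(599,351)),
"h2end":((515,505),(442,120)),"h3end":((272,520),(684,205)),"pinhead":((592,183),(238,263)),"jar":((521,54),(231,458)),
"footFL":((606,243),(237,313)),"footBL":((605,117),(172,422)),"footBR":((735,114),(45,368))}
d=np.load("pics/top0.npz")["d"]
for n,(a,b) in pts.items():
    a=A(*a);b=B(*b);p,e=tri(ray("top",a),ray("scene",b));q=atd("top",a,d[int(round(a[1])),int(round(a[0]))])
    print(n,np.round(p*1e3,1),"err",round(e*1e3,1),"depth",np.round(q*1e3,1))
print("disc",onz("top",A(673,320),0))
for n,uv in dict(m1=(310,185.5),m2=(425.5,186),m3=(427.5,237.5),m4=(311,237),s_l=(330.5,211),s_m=(368.5,211),s_r=(407,211.5)).items(): print(n,np.round(onz("top",uv,0)*1e3,1))
for n,uv in dict(w1=(53,236),w2=(558,223),w3=(562,451),w4=(47,462),r1=(136,346),r2=(304,341),r3=(473,338)).items(): print(n,np.round(onz("top",A(*uv),0)*1e3,1))
E
```

```text
plungertop [590.8  28.9 142.9] err 1.7 depth [590.8  28.1 144.3]
pan2top [590.3 158.8  34. ] err 2.3 depth [ 292.8   19.7 1527.6]
pan3top [584.6 282.5  33.9] err 2.2 depth [584.8 281.4  33.9]
h2end [461.9 134.7  28.4] err 0.2 depth [461.5 134.6  31.5]
h3end [455.2 295.7  27.9] err 2.1 depth [455.  294.   31.6]
pinhead [660.8  80.3  90.8] err 3.8 depth [659.8  78.3  97.2]
jar [758.2 126.3  61.8] err 1.3 depth [756.5 125.2  67.8]
footFL [641.6  73.4   3.6] err 0.3 depth [641.9  73.3   2.5]
footBL [728.6  73.1   8.5] err 1.6 depth [732.   72.8  -2.5]
footBR [729.4 -14.8   3.3] err 4.0 depth [ 7.314e+02 -1.670e+01 -5.000e-01]
disc [0.58806213 0.02901513 0.        ]
m1 [ 667.1 -100.1    0. ]
m2 [ 657.9 -450.3    0. ]
m3 [ 500.8 -444.     0. ]
m4 [511.  -97.3   0. ]
s_l [ 587.7 -158.3    0. ]
s_m [ 585.  -271.9    0. ]
s_r [ 580.8 -387.8    0. ]
w1 [657.  453.5   0. ]
w2 [657.2 105.9   0. ]
w3 [500.6 105.2   0. ]
w4 [500.6 453.2   0. ]
r1 [578.8 393.9   0. ]
r2 [579.5 279.    0. ]
r3 [578.9 164.3   0. ]
```

Request:
send_rows(
  plan=[
    [[1, 0.12, 0.17, 0, 0.06], [1, 0.24, 0.34, 0, 0.12], [1, 0.36, 0.51, 0, 0.18], [1, 0.48, 0.68, 0, 0.24], [1, 0.61, 0.86, 0, 0.307], [1, 0.61, 0.86, 0, 0.307], [1, 0.61, 0.86, 0, 0.307]],
  ],
  force=20,
)

```text
t: 0.68
tool_pos: [0.2925, -0.4018, 0.2355]
orientation: [-2.996, -0.945, -0.0]
force: [-0.0, -0.9, -0.5]
opening: 0.051
gripper_force: 0.0
```

Request:
send_rows(
  plan=[
    [[1, 0.12, 0.17, 0, 0.06], [1, 0.24, 0.34, 0, 0.12], [1, 0.36, 0.51, 0, 0.18], [1, 0.48, 0.68, 0, 0.24], [1, 0.61, 0.86, 0, 0.307], [1, 0.61, 0.86, 0, 0.307], [1, 0.61, 0.86, 0, 0.307]],
  ],
)

```text
t: 1.27
tool_pos: [0.4139, -0.231, 0.2354]
orientation: [-2.807, -1.41, 0.001]
force: [0.1, -0.5, -0.1]
opening: 0.0044
gripper_force: 0.0
```

Request:
send_rows(
  plan=[
    [[1, 0.12, 0.17, 0, 0.06], [1, 0.24, 0.34, 0, 0.12], [1, 0.36, 0.51, 0, 0.18], [1, 0.48, 0.68, 0, 0.24], [1, 0.61, 0.86, 0, 0.307], [1, 0.61, 0.86, 0, 0.307], [1, 0.61, 0.86, 0, 0.307]],
  ],
)

```text
t: 1.85
tool_pos: [0.5357, -0.0602, 0.235]
orientation: [-2.547, -1.838, 0.002]
force: [-0.5, -0.0, -0.4]
opening: 0.0002
gripper_force: 0.0
```

Request:
send_rows(
  plan=[
    [[1, 0.12, 0.17, 0, 0.06], [1, 0.24, 0.34, 0, 0.12], [1, 0.36, 0.51, 0, 0.18], [1, 0.48, 0.68, 0, 0.24], [1, 0.61, 0.86, 0, 0.307], [1, 0.61, 0.86, 0, 0.307], [1, 0.61, 0.86, 0, 0.307], [1, 0.61, 0.86, 0, 0.307]],
  ],
)

```text
t: 2.52
tool_pos: [0.6572, 0.1093, 0.235]
orientation: [2.225, 2.218, -0.003]
force: [-0.2, -0.4, -0.9]
opening: 0.0004
gripper_force: 0.0
```

```bash
python3 - <<'E'
from h import *
st,im,d=shot("wrist","w1")
for n,P in dict(pinhead=(660,80,95),pl=(591,29,145)).items(): print(n,proj("wrist",np.array(P)/1e3,st))
E
```

```text
pinhead [282.15574895 230.52035004]
pl [189.51506241 318.28851151]
```

View pics/w1.png

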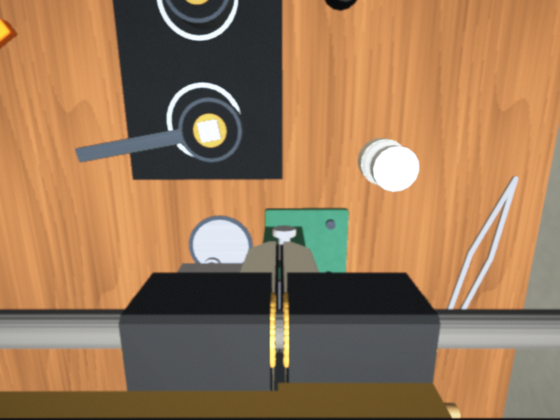

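The wrist view shows the pin head at (285,231), just ahead of the closed fingertips at (280,275). Next I'll lower beside the head, then push along -y.

Request:
send_rows(
  plan=[
    [[1, 0.02, 0.02, -0.2, 0], [1, 0.02, 0.02, -0.4, 0], [1, 0.02, 0.02, -0.56, 0], [1, 0.02, 0.02, -0.66, 0], [1, 0.02, 0.02, -0.66, 0], [1, 0.02, 0.02, -0.66, 0]],
  ],
)

```text
t: 3.07
tool_pos: [0.6601, 0.1141, 0.1034]
orientation: [-2.223, -2.219, 0.003]
force: [-0.4, 0.4, 1.0]
opening: 0.0005
gripper_force: 0.0
```

Request:
send_rows(
  plan=[
    [[1, 0, -0.03, 0, 0], [1, 0, -0.06, 0, 0], [1, 0, -0.09, 0, 0], [1, 0, -0.12, 0, 0], [1, 0, -0.12, 0, 0]],
  ],
)

```text
t: 3.48
tool_pos: [0.6619, 0.0907, 0.1049]
orientation: [2.221, 2.22, 0.002]
force: [-1.6, -0.2, 0.5]
opening: 0.0004
gripper_force: 0.0
```

Request:
send_rows(
  plan=[
    [[1, 0, -0.015, 0, 0], [1, 0, -0.03, 0, 0], [1, 0, -0.045, 0, 0], [1, 0, -0.06, 0, 0], [1, 0, -0.075, 0, 0], [1, 0, -0.075, 0, 0]],
  ],
)

```text
t: 3.98
tool_pos: [0.6611, 0.0767, 0.1035]
orientation: [-2.221, -2.222, 0.001]
force: [0.8, 1.1, -0.5]
opening: 0.0003
gripper_force: 0.0
```

Request:
send_rows(
  plan=[
    [[1, 0, -0.01, 0, 0], [1, 0, -0.02, 0, 0], [1, 0, -0.02, 0, 0]],
  ],
)

```text
t: 4.23
tool_pos: [0.6611, 0.073, 0.1036]
orientation: [-2.221, -2.222, 0.0]
force: [-0.2, 0.3, 1.2]
opening: 0.0004
gripper_force: 0.0
```

Request:
send_rows(
  plan=[
    [[1, 0, -0.01, 0, 0], [1, 0, -0.02, 0, 0], [1, 0, -0.02, 0, 0]],
  ],
)

```text
t: 4.48
tool_pos: [0.6611, 0.0719, 0.1036]
orientation: [-2.217, -2.222, -0.005]
force: [1.6, 11.3, -0.8]
opening: 0.0005
gripper_force: 5.1
```

```bash
python3 - <<'E'
from h import *
st,im,d=shot("wrist","w2");print(st["force"],st["tool_pos"])
st,im2,d=shot("scene","s2")
cv2.imwrite("pics/w2c.png",np.vstack([cv2.resize(im[180:330,180:380],(800,600))[:300+0],cv2.resize(im2[210:300,220:340],(800,600))[:300]]))
cv2.imwrite("pics/w2c.png",np.hstack([cv2.resize(im[170:320,180:380],(400,300)),cv2.resize(im2[200:290,220:340],(400,300))]))
E
```

```text
[ 1.57708226 11.34916263 -0.81653203] [0.66111365 0.07185456 0.10362891]
```

View pics/w2c.png

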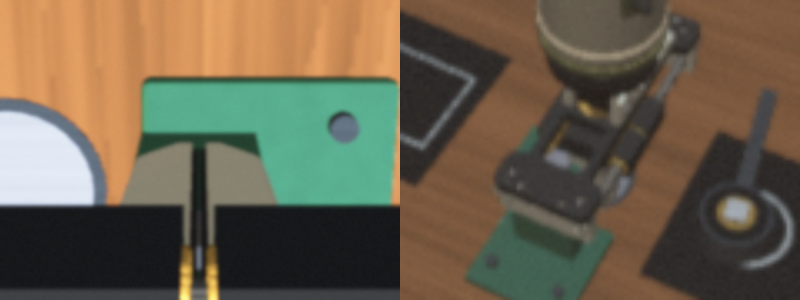

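The view shows the fingers over the column cheek, hiding the pin, and the force has jumped to 11 N. I'll push a little more to confirm it has stopped, then back off and look.

Request:
send_rows(
  plan=[
    [[1, 0, -0.005, 0, 0], [1, 0, -0.01, 0, 0], [1, 0, -0.01, 0, 0], [1, 0, -0.01, 0, 0]],
  ],
)

```text
t: 4.92
tool_pos: [0.6611, 0.0717, 0.1037]
orientation: [-2.215, -2.222, -0.007]
force: [-0.0, 17.3, -1.0]
opening: 0.0004
gripper_force: 8.3
```

Request:
send_rows(
  plan=[
    [[1, 0, 0.1, 0, 0], [1, 0, 0.25, 0, 0], [1, 0, 0.3, 0.2, 0], [1, 0, 0.3, 0.4, 0], [1, 0, 0.3, 0.6, 0], [1, 0, 0.3, 0.6, 0], [1, 0, 0.3, 0.6, 0]],
  ],
)

```text
t: 5.5
tool_pos: [0.6634, 0.1277, 0.2285]
orientation: [2.216, 2.219, 0.01]
force: [-0.4, -0.2, 0.0]
opening: 0.0006
gripper_force: 0.0
```

```bash
python3 - <<'E'
from h import *
st,im,d=shot("wrist","w3");print(st["force"],st["tool_pos"])
print(proj("wrist",np.array([.661,.062,.095]),st),proj("wrist",np.array([.661,.056,.095]),st))
st,im2,d=shot("top","t3")
cv2.imwrite("pics/w3c.png",np.hstack([cv2.resize(im[190:340,180:380],(400,300),interpolation=2),cv2.resize(im2[150:225,210:310],(400,300),interpolation=2)]))
E
```

```text
[-0.3867384  -0.23040518  0.02678804] [0.66344086 0.12774173 0.22848755]
[274.21325065 274.32301472] [274.23168876 280.79433811]
```

View pics/w3c.png

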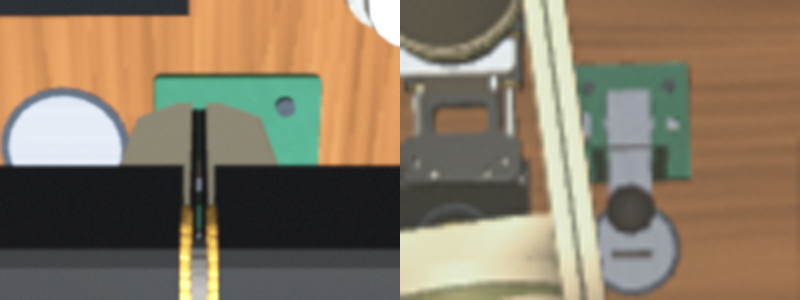

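The left half shows the fingers over the press. The right half (top view) shows the shaft tip protruding about 8 mm from the far cheek at (672,125) and the head against the near cheek at (588,125), so the pin is home. Next I'll go over pan2's handle.

Request:
send_rows(
  plan=[
    [[1, -0.15, 0, 0, 0.119], [1, -0.3, 0, 0, 0.238], [1, -0.4, 0, 0, 0.357], [0.5, -0.5, 0.05, 0, 0.476], [0, -0.6, 0.05, 0, 0.595], [0, -0.7, 0.05, 0, 0.714], [0, -0.8, 0.05, 0, 0.84], [0, -0.9, 0.05, 0, 0.84], [0, -0.93, 0.05, 0, 0.84]],
  ],
)

```text
t: 6.35
tool_pos: [0.472, 0.1371, 0.2212]
orientation: [-1.06, -2.953, 0.003]
force: [-1.1, -0.9, -0.5]
opening: 0.0365
gripper_force: 0.0
```

Request:
send_rows(
  plan=[
    [[0, 0, 0, 0, 0.119], [0, 0, 0, 0, 0.238], [0, 0, 0, 0, 0.357], [0, 0, 0, 0, 0.476], [0, 0, 0, 0, 0.595], [0, 0, 0, 0, 0.714], [0, 0, 0, 0, 0.84], [0, 0, 0, 0, 0.84], [0, 0, 0, 0, 0.84]],
  ],
)

```text
t: 7.1
tool_pos: [0.4749, 0.1371, 0.2224]
orientation: [0.29, -3.126, 0.0]
force: [0.5, 0.5, -0.9]
opening: 0.0462
gripper_force: 0.0
```

```bash
python3 - <<'E'
from h import *
st,im,d=shot("wrist","w4");print(st["force"],st["tool_pos"],st["orientation"],st["q"])
st2,im2,d=shot("scene","s4")
c=R.from_rotvec(st["orientation"]).as_matrix();print("yaw",np.degrees(np.arctan2(c[1,0],c[0,0])))
for n,P in dict(h2end=(462,134.7,32),h3=(455,295,32)).items(): print(n,proj("wrist",np.array(P)/1e3,st))
for n,P in dict(top2=(590,158.8,37),top3=(584.6,282,37)).items(): print(n,proj("scene",np.array(P)/1e3,st))
cv2.imwrite("pics/w4c.png",np.hstack([cv2.resize(im,(400,300)),cv2.resize(im2[200:350,230:430],(400,300),interpolation=2)]))
E
```

```text
[ 0.51377581  0.50023779 -0.93572773] [0.47490184 0.13709894 0.22238337] [ 2.90167702e-01 -3.12615509e+00  3.07173258e-04] [ 1.77298623e-01 -1.50580325e-01  1.79142809e+00 -2.57621030e-05
  1.50275411e+00 -1.57860426e+00]
yaw -169.39407443124648
h2end [279.88569079 170.98058512]
h3 [446.50515941 194.36700561]
top2 [320.69299904 261.83224021]
top3 [365.32959636 278.66553677]
```

View pics/w4c.png

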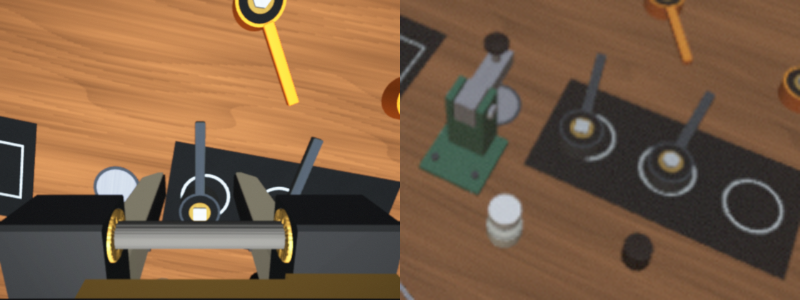

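The left half (wrist) shows pan2's handle centred between the fingers, its end at (200,122). The right half shows both pans unmoved at their expected pixels, with the pin head flush on the cheek. I'll descend and grip.

Request:
send_rows(
  plan=[
    [[0, 0.01, 0, -0.2, 0], [0, 0.01, 0, -0.4, 0], [0, 0.01, 0, -0.6, 0], [0, 0.01, 0, -0.8, 0], [0, 0.01, 0, -0.9, 0], [0, 0.01, 0, -0.98, 0], [0, 0.01, 0, -0.98, 0], [1, 0.01, 0, -0.98, 0], [1, 0.01, 0, -0.98, 0], [1, 0.01, 0, -0.98, 0], [1, 0.01, 0, -0.98, 0], [1, 0.01, 0, -0.98, 0]],
  ],
  force=30,
)

```text
t: 8.2
tool_pos: [0.4782, 0.1375, 0.029]
orientation: [-0.296, 3.125, 0.0]
force: [0.3, -0.4, 0.6]
opening: 0.0175
gripper_force: 0.0
```

Request:
send_rows(
  plan=[
    [[1, 0, 0, 0, 0], [1, 0, 0, 0, 0], [1, 0, 0, 0, 0], [1, 0, 0, 0, 0]],
  ],
)

```text
t: 8.53
tool_pos: [0.4778, 0.1375, 0.0281]
orientation: [-0.297, 3.126, 0.0]
force: [3.1, 1.1, 0.1]
opening: 0.0135
gripper_force: 30.0
```

Request:
send_rows(
  plan=[
    [[1, 0, -0.03, 0, -0.01], [1, 0, -0.08, 0, -0.026], [1, 0, -0.13, 0, -0.043], [1, 0, -0.18, 0, -0.06], [1, 0, -0.23, 0, -0.077], [1, 0, -0.28, 0, -0.094], [1, 0, -0.33, 0, -0.11], [1, -0.005, -0.38, 0, -0.127], [1, -0.01, -0.43, 0, -0.144], [1, -0.01, -0.48, 0, -0.16], [1, -0.01, -0.52, 0, -0.174], [1, -0.01, -0.54, 0, -0.179], [1, -0.01, -0.54, 0, -0.179], [1, -0.01, -0.54, 0, -0.179]],
  ],
)

```text
t: 9.7
tool_pos: [0.4751, 0.0288, 0.0276]
orientation: [0.002, -3.141, 0.001]
force: [-0.0, -1.3, 3.5]
opening: 0.0137
gripper_force: 30.0
```

```bash
python3 - <<'E'
from h import *
st=telemetry.read_state();print(st["force"],st["tool_pos"],st["orientation"],st["opening"])
st2,im2,d=shot("scene","s5");st2,im3,d=shot("top","t5")
cv2.imwrite("pics/w5c.png",np.hstack([cv2.resize(im2[200:290,220:340],(400,300),interpolation=2),cv2.resize(im3[160:265,200:340],(400,300),interpolation=2)]))
E
```

```text
[-0.04294911 -1.26151534  3.49476448] [0.47513676 0.02881678 0.02762703] [ 2.18721407e-03 -3.14140584e+00  8.78612304e-04] 0.013741955855682232
```

View pics/w5c.png

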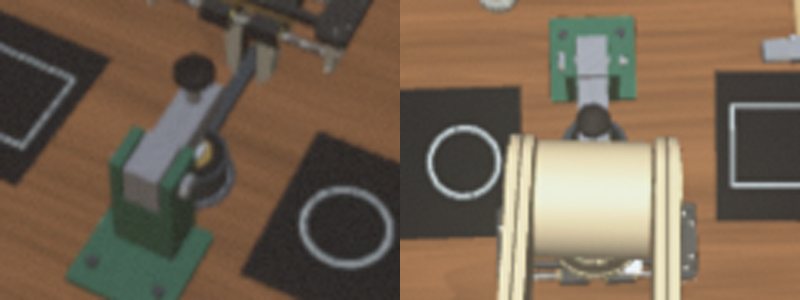

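The pan sits under the plunger, with its bowl over the disc in both views. I'll release, rise and check from the wrist.

Request:
send_rows(
  plan=[
    [[0, 0, 0, 0, 0], [0, 0, 0, 0, 0], [0, 0, 0, 0, 0], [0, 0, 0, 0, 0], [0, 0, 0, 0.1, 0], [0, 0, 0, 0.3, 0], [0, 0, 0, 0.5, 0], [0, 0, 0, 0.7, 0], [1, 0, 0, 0.9, 0], [1, -0.2, 0, 0.9, 0], [1, -0.2, 0, 0.9, 0], [1, -0.2, 0, 0.9, 0]],
  ],
)

```text
t: 10.8
tool_pos: [0.4345, 0.0295, 0.2084]
orientation: [-0.004, 3.139, -0.0]
force: [0.5, 0.6, -0.2]
opening: 0.0248
gripper_force: 0.0
```

```bash
python3 - <<'E'
from h import *
st,im,d=shot("wrist","w6");print(st["tool_pos"],st["opening"])
for n,P in dict(bowl=(590,29,30),top=(590,29,37.5),edge=(560,29,30),hend=(458,29,32),plt=(590,29,145),foot=(590,29,50.5),discedge=(554,29,0)).items(): print(n,proj("wrist",np.array(P)/1e3,st))
cv2.imwrite("pics/w6c.png",cv2.resize(im[100:250,180:380],(800,600),interpolation=2))
E
```

```text
[0.43445844 0.02949641 0.20842243] 0.024771710029088942
bowl [278.9881312 334.5397365]
top [278.98042039 339.05238376]
edge [279.04014587 308.51491001]
hend [279.2340605  211.72826295]
plt [278.82344235 430.95530101]
foot [278.96631113 347.31003842]
discedge [279.07497062 288.65553588]
```

View pics/w6c.png

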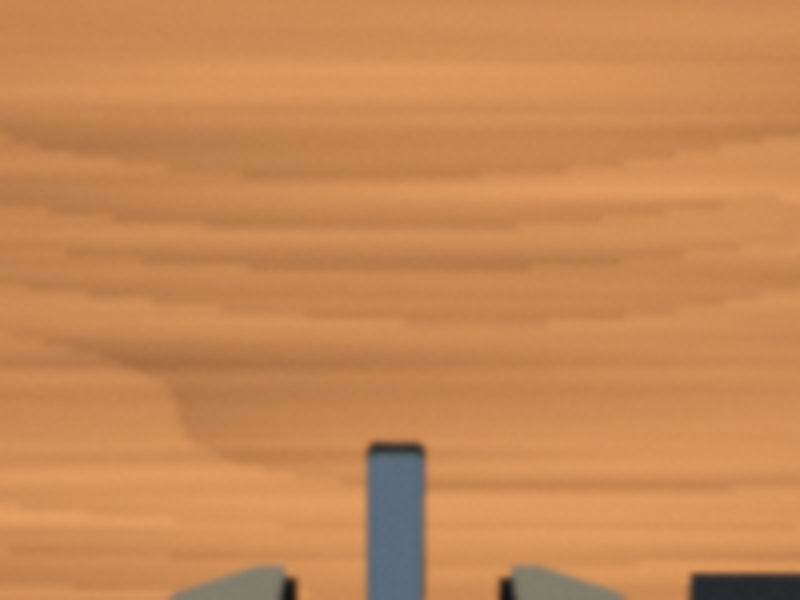

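The handle end is at crop (396,448), which is (279,212) in the full picture. That matches the prediction of (279,212), so the bowl is centred under the plunger. Next I'll press.

Request:
send_rows(
  plan=[
    [[1, 0.15, 0, 0, 0], [1, 0.3, 0, 0, 0], [1, 0.45, 0, 0, 0], [1, 0.6, 0, 0, 0], [1, 0.75, 0, 0, 0], [1, 0.78, 0, 0, 0], [1, 0.78, 0, 0, 0], [1, 0.78, 0, -0.1, 0], [1, 0.78, 0, -0.18, 0], [1, 0.78, 0, -0.2, 0], [1, 0.78, 0, -0.2, 0]],
  ],
)

```text
t: 11.77
tool_pos: [0.5893, 0.0294, 0.1656]
orientation: [0.003, -3.137, -0.0]
force: [0.2, -0.0, -0.6]
opening: 0.0003
gripper_force: 0.0
```

Request:
send_rows(
  plan=[
    [[1, 0, 0, -0.02, 0], [1, 0, 0, -0.04, 0], [1, 0, 0, -0.06, 0], [1, 0, 0, -0.08, 0], [1, 0, 0, -0.09, 0], [1, 0, 0, -0.1, 0], [1, 0, 0, -0.1, 0], [1, 0, 0, -0.1, 0]],
  ],
)

```text
t: 12.43
tool_pos: [0.5918, 0.0293, 0.1485]
orientation: [-0.003, 3.14, -0.0]
force: [0.2, 0.1, 4.8]
opening: 0.0006
gripper_force: 2.7
```

Request:
send_rows(
  plan=[
    [[1, 0, 0, -0.01, 0], [1, 0, 0, -0.02, 0], [1, 0, 0, -0.02, 0], [1, 0, 0, -0.03, 0], [1, 0, 0, -0.03, 0], [1, 0, 0, -0.03, 0]],
  ],
)

```text
t: 12.93
tool_pos: [0.5919, 0.0293, 0.1442]
orientation: [-0.003, 3.139, -0.0]
force: [-6.3, 1.1, 16.7]
opening: 0.0006
gripper_force: 8.4
```

Request:
send_rows(
  plan=[
    [[1, 0, 0, -0.01, 0], [1, 0, 0, -0.01, 0], [1, 0, 0, -0.01, 0]],
  ],
)

```text
t: 13.18
tool_pos: [0.5921, 0.0293, 0.1441]
orientation: [-0.003, 3.139, -0.0]
force: [-13.9, -0.2, 29.0]
opening: 0.0007
gripper_force: 14.5
```

Request:
send_rows(
  plan=[
    [[1, 0, 0, 0.05, 0], [1, 0, 0, 0.15, 0], [1, 0, 0, 0.3, 0], [0.5, 0, 0, 0.4, 0], [0, -0.15, 0, 0.4, 0], [0, -0.3, 0, 0.4, 0], [0, -0.45, 0, 0.4, 0], [0, -0.58, 0, 0.4, 0], [0, -0.58, 0, 0.4, 0], [0, -0.58, 0, 0.4, 0]],
  ],
)

```text
t: 14.02
tool_pos: [0.4745, 0.0294, 0.2195]
orientation: [-0.003, 3.141, -0.0]
force: [0.7, -0.3, 1.3]
opening: 0.0426
gripper_force: 0.0
```

```bash
python3 - <<'E'
from h import *
st,im,d=shot("wrist","w7");print(st["tool_pos"],st["opening"])
print(proj("wrist",np.array((458,29,32))/1e3,st))
c=im[60:260,240:320].astype(int);m=(c[...,0]>c[...,2]) # bluish handle vs orange bench
for r in range(0,200,10): 
    x=np.where(m[r])[0]
    print(r+60,(x.min()+240,x.max()+240,len(x)) if len(x) else None)
E
```

```text
[0.47446318 0.02937666 0.21953906] 0.042555248757834056
[279.42284666 167.29033194]
60 None
70 None
80 None
90 None
100 None
110 None
120 None
130 None
140 None
150 None
160 None
170 (np.int64(273), np.int64(284), 12)
180 (np.int64(273), np.int64(285), 13)
190 (np.int64(273), np.int64(284), 12)
200 (np.int64(273), np.int64(284), 12)
210 (np.int64(273), np.int64(284), 12)
220 (np.int64(273), np.int64(284), 12)
230 (np.int64(273), np.int64(284), 12)
240 (np.int64(273), np.int64(284), 12)
250 (np.int64(273), np.int64(284), 12)
```

Request:
send_rows(
  plan=[
    [[0, 0, 0, -0.2, 0], [0, 0, 0, -0.4, 0], [0, 0, 0, -0.6, 0], [0, 0, 0, -0.8, 0], [0, 0, 0, -0.9, 0], [0, 0, 0, -0.96, 0], [0, 0, 0, -0.96, 0], [1, 0, 0, -0.96, 0], [1, 0, 0, -0.96, 0], [1, 0, 0, -0.96, 0], [1, 0, 0, -0.96, 0], [1, 0, 0, -0.96, 0], [1, 0, 0, -0.96, 0], [1, 0, 0, -0.96, 0], [1, 0, 0, -0.96, 0], [1, 0, 0, -0.96, 0]],
  ],
)

```text
t: 15.4
tool_pos: [0.4758, 0.0293, 0.0281]
orientation: [-0.003, 3.14, -0.0]
force: [2.6, -0.9, 0.9]
opening: 0.0133
gripper_force: 30.0
```

Request:
send_rows(
  plan=[
    [[1, 0, -0.03, 0, 0], [1, 0, -0.08, 0, 0], [1, 0, -0.14, 0, 0], [1, 0, -0.2, 0, 0], [1, 0, -0.26, 0, 0], [1, 0, -0.32, 0, 0], [1, 0, -0.38, 0, 0], [1, 0, -0.44, 0, 0], [1, 0, -0.5, 0, 0], [1, 0, -0.56, 0, 0], [1, 0, -0.62, 0, 0], [1, 0, -0.68, 0, 0], [1, 0, -0.74, 0, 0], [1, 0, -0.8, 0, 0], [1, 0, -0.86, 0, 0], [1, 0, -0.9, 0, 0]],
  ],
)

```text
t: 16.73
tool_pos: [0.4751, -0.1522, 0.0277]
orientation: [-0.002, 3.142, -0.0]
force: [0.4, 4.8, 2.4]
opening: 0.0139
gripper_force: 30.2
```

Request:
send_rows(
  plan=[
    [[1, -0.005, -0.06, 0, 0], [1, -0.01, -0.12, 0, 0], [1, -0.01, -0.18, 0, 0], [1, -0.02, -0.24, 0, 0], [1, -0.02, -0.3, 0, 0], [1, -0.025, -0.36, 0, 0], [1, -0.03, -0.42, 0, 0], [1, -0.03, -0.48, 0, 0], [1, -0.03, -0.54, 0, 0], [1, -0.03, -0.58, 0, 0], [1, -0.03, -0.605, 0, 0], [1, -0.03, -0.605, 0, 0], [1, -0.03, -0.605, 0, 0]],
  ],
)

```text
t: 17.82
tool_pos: [0.4692, -0.2723, 0.0277]
orientation: [-0.002, 3.142, -0.001]
force: [-1.5, -1.6, 2.2]
opening: 0.014
gripper_force: 30.0
```

```bash
python3 - <<'E'
from h import *
st,im,d=shot("scene","s8");st,im2,d=shot("top","t8");print(st["tool_pos"],st["opening"])
cv2.imwrite("pics/w8c.png",np.vstack([cv2.resize(im[150:290,110:410],(600,280),interpolation=2),cv2.resize(im2[150:290,120:420],(600,280),interpolation=2)]))
E
```

```text
[ 0.46918501 -0.27208263  0.02773058] 0.01395287897118753
```

View pics/w8c.png

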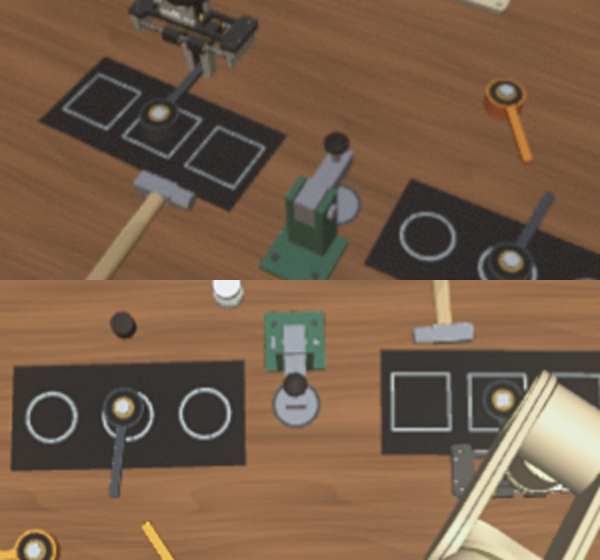

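The composite shows pan2's bowl in the middle square (top half at (160,112), bottom half at (503,400)), with the pendant level in the bowl and pan3 still waiting at (122,408). I'll measure the offset.

```bash
python3 - <<'E'
from h import *
d=np.load("pics/top0.npz")["d"];d2=np.load("pics/t8.npz")["d"]
uv=(120+503/2-.25,150+120/2-.25);uvs=(110+159/2-.25,150+113/2-.25)
print(tri(ray("top",uv),ray("scene",uvs)),onz("top",uv,.032),atd("top",uv,np.median(d2[209:212,370:373])))
# square outline fit
im=np.load("pics/top0.npz")["im"];g=im.min(2)[190:235,312:425]>110
n,l,s,c=cv2.connectedComponentsWithStats(g.astype(np.uint8))
for i in range(1,n):
    if s[i,4]>40:
        x,y,w,h,_=s[i];print(np.round([onz("top",(312+x+(w-1)/2,190+y+(h-1)/2),0)*1e3],1),w,h)
# pan3
uv3=(120+122/2-.25,150+128/2-.25);print(onz("top",uv3,.0375))
for r in(range(208,213)):print(np.round(d2[r,368:376]*1e3,1))
E
```

```text
(array([ 0.58276814, -0.2741514 ,  0.02844023]), np.float64(0.0013718606120652571)) [ 0.58242692 -0.27407073  0.032     ] [ 0.58215504 -0.27379499  0.03340402]
[[ 589.2 -156.9    0. ]] 31 30
[[ 586.5 -272.     0. ]] 30 30
[[ 583.8 -388.     0. ]] 31 30
[0.58265593 0.2813897  0.0375    ]
[1526.2 1523.2 1520.5 1526.6 1521.4 1523.4 1522.2 1523.8]
[1523.  1516.7 1521.6 1519.6 1525.9 1531.  1524.8 1524.2]
[1524.4 1520.  1530.5 1520.6 1527.6 1522.8 1529.  1523.7]
[1520.2 1528.3 1518.1 1518.1 1523.2 1522.4 1526.4 1530. ]
[1516.5 1519.3 1522.4 1516.6 1526.  1522.2 1519.7 1516.6]
```

Request:
send_rows(
  plan=[
    [[1, 0.01, 0, 0, 0], [1, 0.02, 0, 0, 0], [1, 0.02, 0, 0, 0], [0, 0.02, 0, 0, 0], [0, 0.02, 0, 0, 0], [0, 0.02, 0, 0, 0], [0, 0.02, 0, 0, 0], [0, 0.02, 0, 0.15, 0], [0, 0.02, 0, 0.35, 0], [0, 0.02, 0, 0.55, 0], [0, 0.02, 0, 0.75, 0], [0, 0.02, 0.15, 0.95, 0], [0, 0.02, 0.35, 0.95, 0], [0, 0.02, 0.55, 0.95, 0], [0, 0.02, 0.75, 0.95, 0], [0, 0.02, 0.95, 0.95, 0], [0, 0.02, 0.95, 0.95, 0]],
  ],
)

```text
t: 19.33
tool_pos: [0.4731, -0.0755, 0.2178]
orientation: [-0.011, 3.141, 0.004]
force: [-0.4, -0.3, 0.6]
opening: 0.0462
gripper_force: 0.0
```

Request:
send_rows(
  plan=[
    [[0, 0, 0.2, 0, 0], [0, 0, 0.4, 0, 0], [0, 0, 0.6, 0, -0.05], [0, 0, 0.8, 0, -0.1], [0, 0, 1, 0, -0.1], [0, 0, 1, 0, -0.1]],
  ],
)

```text
t: 19.83
tool_pos: [0.4726, 0.1243, 0.2176]
orientation: [0.153, 3.138, 0.005]
force: [1.4, -0.3, 0.2]
opening: 0.0464
gripper_force: 0.0
```

Request:
send_rows(
  plan=[
    [[0, 0, 0.2, 0, 0], [0, 0, 0.4, 0, 0], [0, 0, 0.6, 0, 0], [0, 0, 0.8, 0, 0], [0, 0, 0.88, 0, 0], [0, 0, 0.88, 0, 0], [0, 0, 0.88, 0, 0]],
  ],
)

```text
t: 20.42
tool_pos: [0.4732, 0.2943, 0.2171]
orientation: [-0.158, -3.137, 0.001]
force: [-0.0, -0.1, 0.1]
opening: 0.0467
gripper_force: 0.0
```

```bash
python3 - <<'E'
from h import *
st,im,d=shot("wrist","w9");print(st["tool_pos"],st["orientation"],st["opening"],proj("wrist",np.array((455.2,295,32))/1e3,st))
st2,im2,d=shot("scene","s9");print(proj("scene",np.array((584,282,37.5))/1e3))
st,im3,d=shot("top","t9")
cv2.imwrite("pics/w9c.png",np.vstack([np.hstack([cv2.resize(im,(400,300)),cv2.resize(im2[200:350,230:430],(400,300),interpolation=2)]),np.hstack([cv2.resize(im3[150:270,280:440],(400,300),interpolation=2),cv2.resize(im2[150:255,120:260],(400,300),interpolation=2)])]))
E
```

```text
[0.47316646 0.29433427 0.21714394] [-1.58092478e-01 -3.13701812e+00  1.34148591e-03] 0.04667289001260906 [278.66616808 166.26454282]
[365.43703609 278.38554043]
```

View pics/w9c.png

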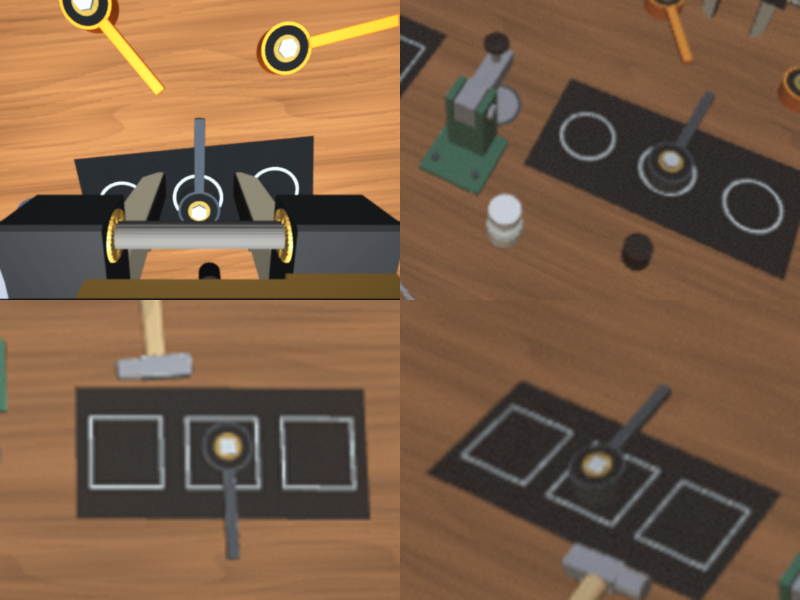

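Top left shows pan3's handle centred between the fingers with its end at (200,119). Top right shows pan3 unmoved. The bottom half shows pan2 inside the middle square. I'll descend and grip pan3.

Request:
send_rows(
  plan=[
    [[0, -0.01, 0, -0.2, 0], [0, -0.02, 0, -0.4, 0], [0, -0.02, 0, -0.6, 0], [0, -0.02, 0, -0.8, 0], [0, -0.02, 0, -0.9, 0], [0, -0.02, 0, -0.95, 0], [0, -0.02, 0, -0.95, 0], [1, -0.02, 0, -0.95, 0], [1, -0.02, 0, -0.95, 0], [1, -0.02, 0, -0.95, 0], [1, -0.02, 0, -0.95, 0], [1, -0.02, 0, -0.95, 0], [1, -0.02, 0, -0.95, 0], [1, -0.02, 0, -0.95, 0], [1, -0.02, 0, -0.95, 0], [1, -0.02, 0, -0.95, 0]],
  ],
)

```text
t: 21.9
tool_pos: [0.4696, 0.2945, 0.028]
orientation: [0.161, 3.137, 0.001]
force: [1.5, -1.3, 2.0]
opening: 0.0136
gripper_force: 30.0
```

Request:
send_rows(
  plan=[
    [[1, 0, -0.03, 0, 0.005], [1, 0, -0.08, 0, 0.01], [1, 0, -0.14, 0, 0.02], [1, 0, -0.2, 0, 0.03], [1, 0, -0.26, 0, 0.04], [1, 0.005, -0.32, 0, 0.05], [1, 0.005, -0.38, 0, 0.06], [1, 0.01, -0.44, 0, 0.07], [1, 0.01, -0.5, 0, 0.08], [1, 0.015, -0.56, 0, 0.09], [1, 0.015, -0.62, 0, 0.097], [1, 0.02, -0.68, 0, 0.097], [1, 0.02, -0.74, 0, 0.097], [1, 0.025, -0.8, 0, 0.097]],
  ],
)

```text
t: 23.07
tool_pos: [0.474, 0.1334, 0.0277]
orientation: [-0.002, -3.141, -0.0]
force: [0.1, 3.3, 2.9]
opening: 0.0139
gripper_force: 30.2
```

Request:
send_rows(
  plan=[
    [[1, 0, -0.06, 0, 0], [1, 0, -0.12, 0, 0], [1, 0, -0.18, 0, 0], [1, 0, -0.24, 0, 0], [1, 0, -0.3, 0, 0], [1, 0, -0.36, 0, 0], [1, 0, -0.42, 0, 0], [1, 0, -0.48, 0, 0], [1, 0, -0.515, 0, 0], [1, 0, -0.527, 0, 0], [1, 0, -0.527, 0, 0], [1, 0, -0.527, 0, 0]],
  ],
)

```text
t: 24.07
tool_pos: [0.474, 0.0287, 0.0276]
orientation: [-0.003, -3.141, 0.001]
force: [-1.7, 0.5, 3.0]
opening: 0.0136
gripper_force: 30.0
```

Request:
send_rows(
  plan=[
    [[0, 0, 0, 0, 0], [0, 0, 0, 0, 0], [0, 0, 0, 0, 0], [0, 0, 0, 0, 0], [0, 0, 0, 0.1, 0], [0, 0, 0, 0.3, 0], [0, 0, 0, 0.5, 0], [0, 0, 0, 0.7, 0], [0, 0, 0, 0.95, 0], [0, 0, 0, 0.95, 0], [0, 0, 0, 0.95, 0]],
  ],
)

```text
t: 24.98
tool_pos: [0.4767, 0.0289, 0.2222]
orientation: [0.001, 3.134, -0.001]
force: [0.6, -0.4, 0.3]
opening: 0.0464
gripper_force: 0.0
```

```bash
python3 - <<'E'
from h import *
st,im,d=shot("wrist","w10");print(st["tool_pos"],st["orientation"],st["opening"])
print(proj("wrist",np.array((458,29,32))/1e3,st))
c=im[100:260,200:360].astype(int);m=(c[...,0]>c[...,2])
for r in range(40,160,4): 
    x=np.where(m[r])[0]
    if len(x):print(r+100,x.min()+200,x.max()+200,len(x))
w=np.where(m[40:150].sum(1)>8)[0];r0=w[0]+140
print(r0,onz("wrist",(np.where(m[r0-100+10])[0].mean()+200,r0),.032,st))
E
```

```text
[0.47666903 0.02890381 0.22220791] [ 1.44841212e-03  3.13357199e+00 -7.95696162e-04] 0.04643380235607338
[279.97058246 162.98894604]
168 273 285 13
172 273 285 13
176 273 285 13
180 273 285 13
184 273 285 13
188 273 284 12
192 273 284 12
196 273 285 13
200 273 284 12
204 273 359 19
208 273 359 18
212 273 359 19
216 273 359 18
220 273 359 18
224 273 359 19
228 273 359 20
232 273 359 20
236 273 359 19
240 273 359 20
244 273 359 20
248 273 285 13
252 266 330 31
256 226 332 48
165 [0.45988782 0.02809244 0.032     ]
```

Handle end measured at (0.460, 0.028), so the pan is centred under the plunger. Pressing.

Request:
send_rows(
  plan=[
    [[1, 0, 0, 0, 0], [1, 0, 0, 0, 0], [1, 0, 0, 0, 0], [1, 0.15, 0, 0, 0], [1, 0.3, 0, 0, 0], [1, 0.45, 0, 0, 0], [1, 0.575, 0, 0, 0], [1, 0.575, 0, 0, 0], [1, 0.575, 0, -0.1, 0], [1, 0.575, 0, -0.2, 0], [1, 0.575, 0, -0.26, 0], [1, 0.575, 0, -0.26, 0]],
  ],
)

```text
t: 26.03
tool_pos: [0.5864, 0.029, 0.1613]
orientation: [-0.002, -3.135, -0.0]
force: [-1.2, -0.3, 2.4]
opening: 0.0005
gripper_force: 1.0
```

Request:
send_rows(
  plan=[
    [[1, 0, 0, -0.02, 0], [1, 0, 0, -0.04, 0], [1, 0, 0, -0.06, 0], [1, 0, 0, -0.08, 0], [1, 0, 0, -0.1, 0], [1, 0, 0, -0.11, 0], [1, 0, 0, -0.12, 0], [1, 0, 0, -0.12, 0]],
  ],
)

```text
t: 26.7
tool_pos: [0.5897, 0.0289, 0.1442]
orientation: [0.002, 3.14, -0.0]
force: [-9.4, 0.6, 18.3]
opening: 0.0008
gripper_force: 8.4
```

At the stop, z 0.144, the same as last time. A slightly firmer push, then back to the handle.

Request:
send_rows(
  plan=[
    [[1, 0, 0, -0.01, 0], [1, 0, 0, -0.01, 0], [1, 0, 0, -0.01, 0]],
  ],
)

```text
t: 26.95
tool_pos: [0.5898, 0.0289, 0.1441]
orientation: [0.001, 3.139, -0.001]
force: [-15.9, -0.1, 28.7]
opening: 0.0002
gripper_force: 14.5
```

Request:
send_rows(
  plan=[
    [[1, 0, 0, 0.05, 0], [1, 0, 0, 0.15, 0], [1, 0, 0, 0.3, 0], [0.5, 0, 0, 0.4, 0], [0, -0.15, 0, 0.4, 0], [0, -0.3, 0, 0.4, 0], [0, -0.45, 0, 0.4, 0], [0, -0.57, 0, 0.4, 0], [0, -0.57, 0, 0.4, 0], [0, -0.57, 0, 0.4, 0]],
  ],
)

```text
t: 27.78
tool_pos: [0.475, 0.029, 0.22]
orientation: [0.002, 3.14, -0.0]
force: [-0.1, 0.0, 0.5]
opening: 0.0425
gripper_force: 0.0
```

```bash
python3 - <<'E'
from h import *
st,im,d=shot("wrist","w11");print(st["tool_pos"],st["opening"])
c=im[100:260,200:360].astype(int);m=(c[...,0]>c[...,2])
w=np.where(m[40:150].sum(1)>8)[0];r0=w[0]+140
print(r0,onz("wrist",(np.where(m[r0-100+10])[0].mean()+200,r0),.032,st))
E
```

```text
[0.47499588 0.02896752 0.21995916] 0.04254361583635944
168 [0.45950776 0.02823764 0.032     ]
```

Request:
send_rows(
  plan=[
    [[0, 0, 0, -0.2, 0], [0, 0, 0, -0.4, 0], [0, 0, 0, -0.6, 0], [0, 0, 0, -0.8, 0], [0, 0, 0, -0.9, 0], [0, 0, 0, -0.96, 0], [0, 0, 0, -0.96, 0], [1, 0, 0, -0.96, 0], [1, 0, 0, -0.96, 0], [1, 0, 0, -0.96, 0], [1, 0, 0, -0.96, 0], [1, 0, 0, -0.96, 0], [1, 0, 0, -0.96, 0], [1, 0, 0, -0.96, 0], [1, 0, 0, -0.96, 0], [1, 0, 0, -0.96, 0]],
  ],
)

```text
t: 29.17
tool_pos: [0.4758, 0.0289, 0.0281]
orientation: [0.002, 3.14, -0.0]
force: [1.6, -0.0, 1.3]
opening: 0.0134
gripper_force: 30.0
```

Request:
send_rows(
  plan=[
    [[1, 0, -0.03, 0, 0], [1, 0, -0.08, 0, 0], [1, 0, -0.14, 0, 0], [1, 0, -0.2, 0, 0], [1, 0, -0.26, 0, 0], [1, 0, -0.32, 0, 0], [1, 0, -0.38, 0, 0], [1, 0, -0.44, 0, 0], [1, 0, -0.5, 0, 0], [1, 0, -0.56, 0, 0], [1, 0, -0.62, 0, 0], [1, 0, -0.68, 0, 0], [1, 0, -0.74, 0, 0], [1, -0.005, -0.8, 0, 0], [1, -0.01, -0.86, 0, 0], [1, -0.01, -0.91, 0, 0], [1, -0.01, -0.93, 0, 0], [1, -0.01, -0.93, 0, 0], [1, -0.01, -0.93, 0, 0]],
  ],
)

```text
t: 30.75
tool_pos: [0.4731, -0.1576, 0.0276]
orientation: [-0.003, -3.141, 0.001]
force: [-0.8, -0.9, 3.0]
opening: 0.0138
gripper_force: 30.0
```

Request:
send_rows(
  plan=[
    [[0, 0, 0, 0, 0], [0, 0, 0, 0, 0], [0, 0, 0, 0, 0], [0, 0, 0, 0, 0], [0, 0, 0, 0.1, 0], [0, 0, 0, 0.3, 0], [0, 0, 0, 0.5, 0], [0, 0, 0, 0.7, 0], [0, 0, 0, 0.95, 0], [0, 0, 0.2, 0.95, 0], [0, 0, 0.4, 0.95, 0], [0, 0, 0.6, 0.95, 0], [0, 0, 0.8, 0.95, 0], [0, 0, 1, 0.95, 0], [0, 0, 1, 0.95, 0], [0, 0, 1, 0.95, 0]],
  ],
)

```text
t: 32.08
tool_pos: [0.4729, 0.045, 0.2176]
orientation: [0.006, -3.142, 0.0]
force: [0.1, -0.1, 0.1]
opening: 0.0464
gripper_force: 0.0
```

Request:
send_rows(
  plan=[
    [[0, 0, 0.2, 0, 0], [0, 0, 0.4, 0, 0], [0, 0, 0.6, 0, 0], [0, 0, 0.8, 0, 0], [0, 0, 1, 0, 0], [0, 0, 1, 0, 0], [0, 0, 1, 0, 0]],
  ],
)

```text
t: 32.67
tool_pos: [0.4733, 0.2433, 0.2171]
orientation: [0.002, -3.141, 0.001]
force: [0.2, -0.3, 0.2]
opening: 0.0464
gripper_force: 0.0
```

```bash
python3 - <<'E'
from h import *
st,im2,d2=shot("scene","s12");st,im3,d=shot("top","t12");print(st["tool_pos"])
cv2.imwrite("pics/w12c.png",np.vstack([cv2.resize(im3[150:250,230:430],(800,400),interpolation=2)[:,:],]))
a=cv2.resize(im3[160:260,230:430],(600,300),interpolation=2);b=cv2.resize(im2[160:300,120:400],(600,300),interpolation=2)
cv2.imwrite("pics/w12c.png",np.vstack([a,b]))
E
```

```text
[0.47342564 0.24209049 0.21718055]
```

View pics/w12c.png

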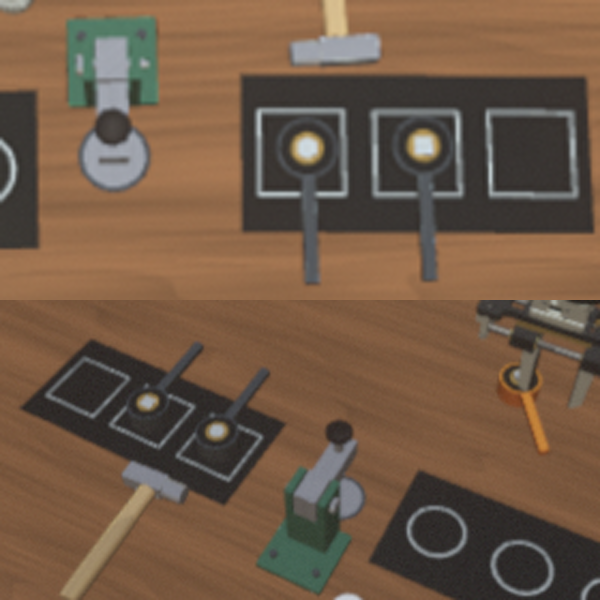

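Both pans are in their squares, at (307,147) and (423,145) in the top half. The waiting mat is empty of pans, the pin is home and the bystanders are untouched. One averaged depth check of the tops before handing in.

```bash
python3 - <<'E'
from h import *
ds=[viewer.read_camera("top")[1] for _ in range(12)]
d=np.mean(ds,0)
def z(d,u,v,r=1): return np.round(np.mean([atd("top",(x,y),d[y,x])[2] for x in range(u-r,u+r+1) for y in range(v-r,v+r+1)])*1e3,1)
d0=np.load("pics/top0.npz")["d"]
print("before",z(d0,223,210),z(d0,181,213),"now pan3",z(d,332,209),"pan2",z(d,371,208),"mat",z(d,407,211),"handles",z(d,333,238,0),z(d,372,238,0))
for u,v in((332.1,208.8),(370.8,208.2)): print(onz("top",(u,v),.032))
E
```

```text
before 203.1 36.4 now pan3 32.8 pan2 60.3 mat 0.6 handles 33.0 32.1
[ 0.58793644 -0.15951086  0.032     ]
[ 0.58707026 -0.27301912  0.032     ]
```

```bash
python3 - <<'E'
from h import *
D=np.array([viewer.read_camera("top")[1] for _ in range(10)]);D[D==0]=np.nan;d=np.nanmedian(D,0)
for u,v in((332,209),(371,208)): print([round(atd("top",(x,y),d[y,x])[2]*1e3,1) for x in(u-1,u,u+1) for y in(v-1,v,v+1)])
E
```

```text
[np.float64(33.7), np.float64(31.2), np.float64(32.9), np.float64(32.4), np.float64(32.3), np.float64(31.2), np.float64(30.2), np.float64(32.5), np.float64(31.3)]
[np.float64(30.9), np.float64(34.1), np.float64(34.2), np.float64(33.8), np.float64(33.4), np.float64(30.4), np.float64(33.1), np.float64(30.5), np.float64(33.8)]
```

Both tops stand at about 32 mm, so they are pressed home. Handing in.

```bash
python3 -c "
from plant import order
print(order.close_job())"
```

```text
the job is handed in; nothing more can be done
None
```

The job is handed in: the pin was pushed home first, then both waiting pans (pan2 and pan3; pan1 was absent) were pressed to the plunger's stop and slid into free squares of the finished mat.

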